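Tension a carousel wheel's spokes and tap-test it

ROBOT

A 6-joint arm with a two-finger parallel gripper is mounted at the origin on the work surface. World frame = base frame: x ahead of the robot, y to its left, z up, the work surface at z = 0. Lengths are in m, angles in rad, forces in N, time in s.
With the tool pointing down it reaches from about 0.275 to 0.85 m from the base axis. Payload 5.2 kg.
Tool frame: the origin (TCP) lies between the finger pads; the fingertips stand 14 mm ahead of it and the grasp point (between the pads) lies 5 mm behind it; z points along the fingers, y is the direction in which the jaws open and shut (so a half turn about z gives the same grasp; the last joint's range is limited). The gripper opens to 85 mm and grips with 20 to 120 N. Pads are 22 mm wide; open, the fingers measure 114 mm over their backs; the gripper's body (76 mm by 85 mm) begins 54 mm behind the grasp point. The pads swing forward as they close: fully open they stand 13 mm farther back than shut.
Start: joints at [-1.496, 0.259, 1.535, -0, 1.348, -0.203], TCP at [0.151, -0.529, 0.245] pointing down, gripper open.
Joint ranges: [-3.14, 3.14], [-0.91, 2.08], [0.19, 2.58], [-1.22, 4.36], [0.22, 2.71], [-3.12, 3.12]. Speed limits (rad/s): [2.57, 2.57, 3.14, 3.14, 3.14, 3.14].

INTERFACE

Orientations are given as [roll, pitch, yaw] about the fixed x, y, z axes, in that order (R = Rz(yaw) Ry(pitch) Rx(roll)).
In Python, from station import * gives the robot as it stands.
- The arm moves only by the shell command python3 -m creep 'ROWS' [FORCE]. ROWS is JSON, a list of rows, each an object with "dp": the shift along the tool's x, y, z in mm, a list of three; "rotation": the turn, a rotation vector about the tool's x, y, z in degrees, a list of three; "jaw": the opening, from 0 (shut) to 1 (fully open). A call has exactly 10 rows; each row shifts and turns the pose as measured when the row begins, along the tool's axes as they then stand; what a row does not reach is not made up. A row lasts 1/12 s, in which the tool goes at most 41.7 mm and 7.16 degrees, less where a joint would pass 70% of its speed; a pose out of reach is approached as far as the arm can. A call with a gripper value outside its range is refused whole. The fingers move at their own pace and stop on an object; FORCE is the grip in N (left out, the last holds). Time passes only in rows, so rows that do not move let the fingers close, or fill a call up. It gives the time, the measured TCP pose, the force and the opening at its end, in the units of the state.
- observe(): the state, without advancing time (a new reading comes with each control period).
- get_image(name): name is "side" or "top" or "wrist"; returns the picture (400x640x3 uint8, red, green, blue); there is no depth.
- get_calibration(name): a dict with "intrinsics" (3x3 intrinsics, pixels), "rvec" (rotation vector, rad) and "tvec" (3), from world to camera coordinates, as OpenCV has them. Camera axes: x right, y down, z forward; pixel columns grow to the right and rows downward; lengths in m; the calibration is good to about 2 mm. A picture is of the moment at which its call begins: read the wrist's pose just before it. get_calibration takes no time and is no camera call; for the wrist camera it gives the pose at the moment of the call.
- sign_off(): hands the job in, once; it reports no verdict.
The state is a dict: "time": time; "qpos": joint angles; "qd": joint speeds; "effort": joint torques, N m; "eef_pos": TCP position; "tool_rot": TCP orientation; "force": force on the tool from outside, world axes, zero at the start; "ft_torque": the same for the moment, N m; "gripper_width": finger opening in m.
Only numpy, scipy, OpenCV 4.12 (cv2) and the standard library are available. Lean on these libraries where they do the work, as an engineer would, in place of code of your own. Each camera call takes 0.05 s, during which the arm holds its last target. There are 200 camera calls.

TASK

Tighten the spokes of the carousel wheel: going clockwise round the rim (seen from above) from the black tab, turn the first wing nut clockwise by one quarter turn, then the second by two quarter turns, then the third by one, and leave the other two nuts as they are. Then tap-test the rim: draw the tester's striker back by its grip until the sear catches, let go so that it stays cocked, and press the sear's pad to fire it home. Leave the bottles and other things on the bench undisturbed.

Things in the scene. Friction and masses are not known exactly. Their poses are not given: they have to be found in the camera images.
- nut1_mid (a point): first wing nut (number 1 counting clockwise, seen from above, from the black tab): plain steel upright bar 34 long x 10 thick x 28 high on a 15 mm round foot, standing on the wheel's rim. Point: on its vertical turning axis, half-way up the bar, 60 mm above the bench (bar from 46 to 74). Its x axis runs along the bar's 34 mm length, z up; it turns with the nut.
- nut1 (a joint): turn of the first wing nut, rad, growing clockwise seen from above; 0 = bar pointing at the hub, start within 0.12 of that; a quarter turn = 1.571. Stiff friction of 0.08 N m, no spring, stays where left
- nut2_mid (a point): second wing nut, same as the first; same point and axes
- nut2 (a joint): turn of the second wing nut, rad, growing clockwise seen from above; 0 = bar pointing at the hub, start within 0.12 of that; a quarter turn = 1.571. Stiff friction of 0.08 N m, no spring, stays where left
- nut3_mid (a point): third wing nut, same as the first; same point and axes
- nut3 (a joint): turn of the third wing nut, rad, growing clockwise seen from above; 0 = bar pointing at the hub, start within 0.12 of that; a quarter turn = 1.571. Stiff friction of 0.08 N m, no spring, stays where left
- nut4_mid (a point): fourth wing nut, same as the first; same point and axes
- nut4 (a joint): turn of the fourth wing nut, rad, growing clockwise seen from above; 0 = bar pointing at the hub, start within 0.12 of that; a quarter turn = 1.571. Stiff friction of 0.08 N m, no spring, stays where left
- nut5_mid (a point): fifth wing nut, same as the first; same point and axes
- nut5 (a joint): turn of the fifth wing nut, rad, growing clockwise seen from above; 0 = bar pointing at the hub, start within 0.12 of that; a quarter turn = 1.571. Stiff friction of 0.08 N m, no spring, stays where left
- tab (a point): middle of the top of the black tab (34 x 22 mm, top 36 mm above the bench) that sticks inward from the rim half-way between two nuts, 62 mm from the hub axis. The first nut is the next one clockwise from it, seen from above
- wheel: flat aluminium spoked carousel wheel, lying fixed on its stand: rim 152 inner, 196 outer diameter, rim top 34 mm above the bench, five 3 mm spokes, five wing nuts on a circle of radius 86 about the hub. Origin: hub axis at bench height; z up. It does not turn
- stand: grey truing stand, fixed to the bench. Origin: hub axis at bench height, z up. Its +y axis points from the hub along the tap tester, whose rod lies 26 mm above the bench and taps the rim's outer edge; two rod guides 36 wide, 12 long, tops at 36 mm, lie 122 and 210 mm from the hub. At 142 mm along -y stands a run-out gauge column 100 mm high, with a dial 42 mm across reaching 101 mm
- draw_grip: upright steel plate at the outer end of the striker rod, 30 wide (x) x 10 thick (y), from 20 to 75 mm above the bench; it moves with the rod. Origin: the place to grasp it, in the plate's middle, 58 mm above the bench, 250 mm from the hub at rest; its y axis points away from the hub, the way it is drawn
- striker (a joint): how far the striker is drawn back from the rim along the stand's +y, m: 0 = home against the rim, stop at 0.034. Spring 3 N at 0 to 10 N at the stop. The sear drops in once it is drawn past 0.026; let go, it then rests at about 0.025. Drawing to 0.030-0.033 is right
- sear_pad (a point): middle of the top of the sear's thumb pad, a dark steel plate 26 wide (x) x 22 long (y), 54 mm above the bench, 146 mm from the hub above the rod. Pressed straight down it takes up to about 11 N and frees the striker 6 to 7 mm down (stop at 9 mm; a stop at 6 N is too soon): it lifts the tooth on the far end of the see-saw
- sear (a joint): tilt of the sear, rad: 0 at rest, stop at 0.45 (pad down about 9 mm). It tilts by itself while the striker collar passes, returns by spring, and frees the striker at about 0.27
- dropper_a_mid (a point): dropper bottle, glass, standing, to be left alone: 40 mm across, 82 mm high; point 40 mm above its foot
- dropper_b_mid (a point): dropper bottle, glass, standing, to be left alone: 40 mm across, 82 mm high; point 40 mm above its foot
- reagent_a_mid (a point): stoppered reagent bottle, glass, standing, to be left alone: 68 mm across, 110 mm high; point 50 mm above its foot
- reagent_b_mid (a point): stoppered reagent bottle, glass, standing, to be left alone: 68 mm across, 110 mm high; point 50 mm above its foot
- beaker_mid (a point): beaker, glass, standing, to be left alone: 68 mm across, 85 mm high; point 42 mm above its foot
- screwdriver_grip (a point): screwdriver lying on the bench to the left, to be left alone, 170 long; point in its handle
- weight_center (a point): small brass weight under the wheel, to be left alone: 26 across, 11 high, on the stand's base, top 21 mm above the bench; point at its centre

How it is judged:
On the way, in this order (a step that is already met when the one before it is completed fails the run):
1. first nut turned by one quarter (value of joint nut1 between 1.221 and 1.921 rad), for 0.2 s.
2. second nut turned by two quarters (value of joint nut2 between 2.792 and 3.492 rad), for 0.2 s.
3. third nut turned by one quarter (value of joint nut3 between 1.221 and 1.921 rad), for 0.2 s.
4. striker drawn and held by the sear alone, grip let go (value of joint striker between 0.022 and 0.028 m and contact force between the fingers and draw_grip below 0.3 N), for 0.3 s.
5. sear tripped, striker home (value of joint striker below 0.004 m), for 0.1 s.
At the end, for the whole second after the job is handed in: First, second and third nuts one, two and one quarter turns clockwise from pointing at the hub, fourth and fifth still pointing at it (each within 20 degrees); striker home within 4 mm, sear at rest; bystanders within 25 mm of their starts, bottles and beaker upright (all of step 1 and all of step 2 and all of step 3 and value of joint nut4 between -0.35 and 0.35 rad and value of joint nut5 between -0.35 and 0.35 rad and value of joint striker below 0.004 m and value of joint sear below 0.05 rad and contact force between the fingers and draw_grip below 0.3 N and distance of each of dropper_a_mid, dropper_b_mid, reagent_a_mid, reagent_b_mid, beaker_mid, screwdriver_grip, weight_center from where it was at the start of the episode below 0.025 m and angle between each of dropper_a_mid, dropper_b_mid, reagent_a_mid, reagent_b_mid, beaker_mid's own z axis and vertical below 0.3 rad); the robot touches nothing.
It fails at once if the fourth or fifth nut is turned (value of joint any of nut4, nut5 above 0.35 rad or value of joint any of nut4, nut5 below -0.35 rad).
It fails at once if a nut is turned too far or the wrong way (value of joint any of nut1, nut3 above 2 rad or value of joint nut2 above 3.6 rad or value of joint any of nut1, nut2, nut3 below -0.4 rad).
It fails at once if a nut is turned before its turn in the order ((value of joint nut1 below 1.2 rad and value of joint any of nut2, nut3 above 0.4 rad) or (value of joint nut2 below 2.75 rad and value of joint nut3 above 0.4 rad)).
It fails at once if the striker is drawn before the nuts are done (value of joint nut3 below 1.2 rad and value of joint striker above 0.01 m).
It fails at once if a bystander is shifted by more than 25 mm or tipped (distance of any of dropper_a_mid, dropper_b_mid, reagent_a_mid, reagent_b_mid, beaker_mid, screwdriver_grip, weight_center from where it was at the start of the episode above 0.025 m or angle between any of dropper_a_mid, dropper_b_mid, reagent_a_mid, reagent_b_mid, beaker_mid's own z axis and vertical above 0.5 rad).
It also fails if it takes over 72 s, if anything falls off the work surface, if the arm or the gripper's body presses on something with over 40 N, if the wrist force passes 120 N, or if a joint passes its speed limit or range.

## Working session

There is one attempt and no reset: what is moved stays moved. The work goes in short steps, Python scripts to look and compute and a shell command to move; the robot and the scene stay as the last step left them, time stands still between calls to the robot, and variables do not carry over. Pictures are saved under pics/ and viewed, about 8 in all and at most 12, crops included, and the job is handed in when it is done.

```bash
mkdir -p pics; ls; python3 - <<'E'
from station import *
import cv2
print(observe())
for n in("top","side"):
    cv2.imwrite(f"pics/{n}0.png",get_image(n)[:,:,::-1]); c=get_calibration(n); print(n,c)
E
```

```text
pics
{'time': 0.0, 'qpos': array([-1.49578758e+00,  2.59336595e-01,  1.53611527e+00, -2.83976738e-06,
        1.34799701e+00, -2.02816407e-01]), 'qd': array([0.00024664, 0.00137894, 0.00155374, 0.00031721, 0.00112173,
       0.00081807]), 'effort': array([ 6.20543983e-05, -4.46033263e+01, -2.90569925e+01, -2.78945126e-04,
        1.17617214e-02, -1.68049553e-05]), 'eef_pos': array([ 0.1508191 , -0.52838002,  0.2444652 ]), 'tool_rot': array([-3.13977393e+00, -3.71183744e-04,  2.77825442e-01]), 'force': array([ 0.44427944, -0.41358449, -0.33245454]), 'ft_torque': array([-0.04244296,  0.03515703, -0.0217133 ]), 'gripper_width': 0.08528666195102269}
top {'intrinsics': array([[376.50171424,   0.        , 319.18396499],
       [  0.        , 376.50171424, 197.70413942],
       [  0.        ,   0.        ,   1.        ]]), 'rvec': array([ 2.15225896, -2.02566495,  0.25072493]), 'tvec': array([0.00896274, 0.56392631, 0.83963851])}
side {'intrinsics': array([[472.33368821,   0.        , 323.24164017],
       [  0.        , 472.33368821, 190.94878315],
       [  0.        ,   0.        ,   1.        ]]), 'rvec': array([ 0.947981  , -2.40318206,  1.17456771]), 'tvec': array([0.42701124, 0.27559032, 1.06003201])}
```

View pics/top0.png

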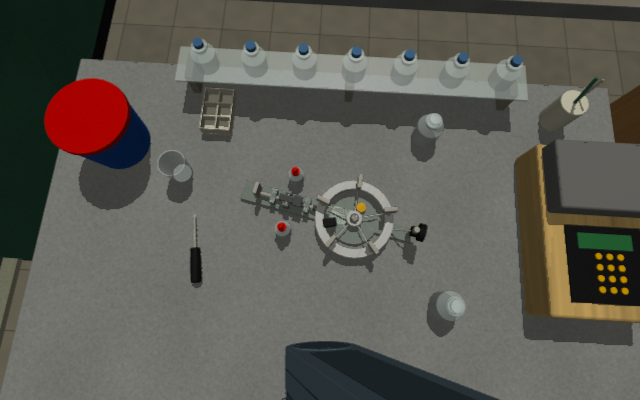

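The top view shows the wheel with its hub near (354,219), the black tab at (330,223), the tester to the left with its grip near (256,188), and the gauge at (419,232). I'll enlarge that area.

```bash
python3 - <<'E'
import cv2
a=cv2.imread("pics/top0.png")[160:270,235:435]
cv2.imwrite("pics/c1.png",cv2.resize(a,None,fx=4,fy=4,interpolation=cv2.INTER_CUBIC))
E
```

```text
(no output)
```

View pics/c1.png

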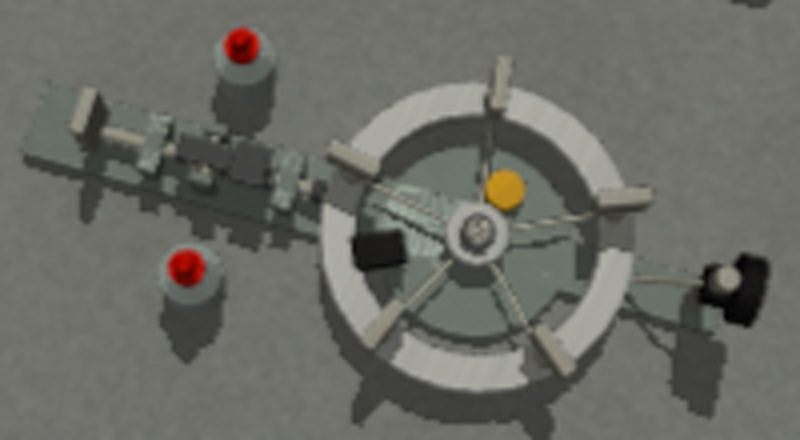

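View pics/side0.png

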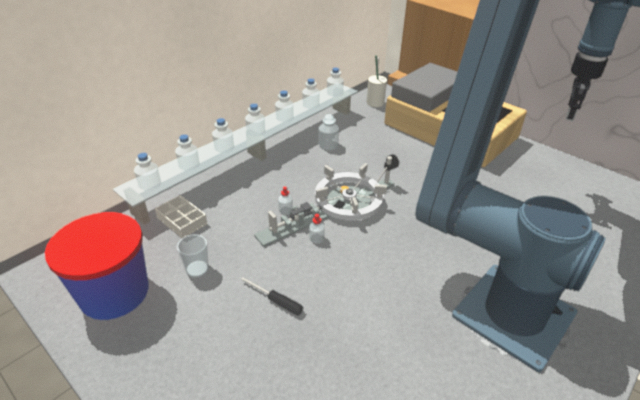

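The crop (offset 235,160, ×4) shows the tab at (379,249). Going clockwise, the nut tops are at nut1 (354,158), nut2 (502,82), nut3 (624,196), nut4 (556,349) and nut5 (386,324). The draw grip is at (87,112), the sear pad at about (251,160), dial at (745,288), and the droppers at (242,45) and (187,268).

```bash
cat > h.py <<'E'
import numpy as np, cv2
from station import *
from scipy.spatial.transform import Rotation as R
def ray(cal,uv,z):
    K=cal["intrinsics"];Rm=cv2.Rodrigues(np.array(cal["rvec"]))[0];t=np.array(cal["tvec"])
    c=-Rm.T@t; d=Rm.T@np.linalg.solve(K,[*uv,1]); return c+d*(z-c[2])/d[2]
def proj(cal,P): return cv2.projectPoints(np.atleast_2d(np.array(P,float)),cal["rvec"],cal["tvec"],cal["intrinsics"],None)[0][:,0]
E
python3 - <<'E'
from h import *
from scipy.optimize import least_squares
c=get_calibration("top")
f=lambda u,v,z:ray(c,(235+u/4-.375,160+v/4-.375),z)
N=np.array([f(*p,.074)for p in[(354,156),(502,82),(624,195),(557,348),(386,322)]])[:,:2]
def m(x):
    a=x[2]-np.arange(5)*2*np.pi/5
    return x[:2]+.086*np.c_[np.cos(a),np.sin(a)]
s=least_squares(lambda x:(m(x)-N).ravel(),[*N.mean(0),1.2]);hub=s.x[:2]
print(hub,s.x[2],(m(s.x)-N)*1e3); print(N,m(s.x))
for n,p in dict(tab=(379,249,.036),grip=(88,105,.075),pad=(251,160,.054),dial=(745,288,.1),dra=(242,42,.082),drb=(187,265,.082),hub=(478,232,.04)).items():
    q=f(*p)[:2]; print(n,q,np.linalg.norm(q-hub),np.arctan2(*(q-hub)[::-1]))
for n,p in dict(ra=(432,119,.11),rb=(453,305,.11),sd=(196,265,.01),rack=(350,90,.0)).items(): print(n,ray(c,p[:2],p[2]))
E
```

```text
[ 0.52571622 -0.04612014] 1.1737994196048622 [[-0.44556523 -0.26489656]
 [ 0.34772969  0.33217743]
 [ 0.12239568 -1.26849061]
 [ 0.3594755   0.24406449]
 [-0.38403565  0.95714525]]
[[ 0.55941373  0.03345622]
 [ 0.61107359 -0.05356821]
 [ 0.54531054 -0.12856097]
 [ 0.45183725 -0.09098352]
 [ 0.46094599  0.00905579]] [[ 0.55896817  0.03319132]
 [ 0.61142132 -0.05323603]
 [ 0.54543294 -0.12982947]
 [ 0.45219672 -0.09073946]
 [ 0.46056195  0.01001293]]
tab [0.51079918 0.01473177] 0.0626535979258694 1.8111925231209478
grip [0.58104671 0.19557512] 0.24794769628998997 1.3457475859092376
pad [0.55797813 0.09633817] 0.146065736814576 1.348087342132517
dial [ 0.489246   -0.19343546] 0.15176258274091387 -1.8134825912149555
dra [0.62426743 0.10522441] 0.1806031941780901 0.9935981908258174
drb [0.48613088 0.12692405] 0.17751419769016888 1.7956853079882915
hub [ 0.5243581  -0.04542483] 0.0015257611584758655 2.668419117156153
ra [ 0.76551215 -0.21911203  0.11      ]
rb [ 0.33232396 -0.25903451  0.11      ]
sd [0.38802066 0.33641563 0.01      ]
rack [ 0.89514065 -0.02351193  0.        ]
```

Residuals are under 1.3 mm, and the tab, pad, grip and dial all sit at their stated radii. The tester direction is 1.347 rad. I'll rotate to nut 1's yaw (1.174) first.

```bash
cat >> h.py <<'E'
def to(x,y,z,yaw):
    s=observe(); r=R.from_euler("xyz",s["tool_rot"]); g=R.from_euler("xyz",[np.pi,0,yaw])
    print("t%.2f pos"%s["time"],np.round(s["eef_pos"],4),"rpy",np.round(s["tool_rot"],3),"w%.4f"%s["gripper_width"],"F",np.round(s["force"],1),"q",np.round(s["qpos"],2))
    d=np.array([x,y,z])-s["eef_pos"]
    print("dp now",np.round(r.inv().apply(d)*1e3,1),"dp at goal yaw",np.round(g.inv().apply(d)*1e3,1),"rot deg",np.round(np.degrees((r.inv()*g).as_rotvec()),1))
E
python3 -m creep '[{"dp":[0,0,0],"rotation":[0,0,-6.5],"jaw":0.45},{"dp":[0,0,0],"rotation":[0,0,-6.5],"jaw":0.45},{"dp":[0,0,0],"rotation":[0,0,-6.5],"jaw":0.45},{"dp":[0,0,0],"rotation":[0,0,-6.5],"jaw":0.45},{"dp":[0,0,0],"rotation":[0,0,-6.5],"jaw":0.45},{"dp":[0,0,0],"rotation":[0,0,-6.5],"jaw":0.45},{"dp":[0,0,0],"rotation":[0,0,-6.5],"jaw":0.45},{"dp":[0,0,0],"rotation":[0,0,-5.8],"jaw":0.45},{"dp":[0,0,0],"rotation":[0,0,0],"jaw":0.45},{"dp":[0,0,0],"rotation":[0,0,0],"jaw":0.45}]' 40
python3 -c "
from h import *
to(.559,.033,.160,1.174)"
```

```text
time: 0.93
eef_pos: [0.1506, -0.5253, 0.2394]
tool_rot: [-3.136, -0.012, 1.214]
force: [0.3, 1.4, 0.2]
gripper_width: 0.0384
t0.93 pos [ 0.1506 -0.5253  0.2394] rpy [-3.136 -0.012  1.214] w0.0384 F [0.3 1.4 0.2] q [-1.5   0.26  1.54 -0.    1.35 -1.14]
dp now [664.8 188.1  86.2] dp at goal yaw [672.7 160.9  79.4] rot deg [-0.3 -0.7  2.3]
```

```bash
python3 -m creep '[{"dp":[38,9,0],"rotation":[0,0,0.2],"jaw":0.45},{"dp":[38,9,0],"rotation":[0,0,0.2],"jaw":0.45},{"dp":[38,9,0],"rotation":[0,0,0.2],"jaw":0.45},{"dp":[38,9,0],"rotation":[0,0,0.2],"jaw":0.45},{"dp":[38,9,0],"rotation":[0,0,0.2],"jaw":0.45},{"dp":[38,9,0],"rotation":[0,0,0.2],"jaw":0.45},{"dp":[38,9,0],"rotation":[0,0,0.2],"jaw":0.45},{"dp":[38,9,0],"rotation":[0,0,0.2],"jaw":0.45},{"dp":[38,9,0],"rotation":[0,0,0.2],"jaw":0.45},{"dp":[38,9,0],"rotation":[0,0,0],"jaw":0.45}]'
python3 -c "
from h import *
to(.559,.033,.160,1.174)"
```

```text
time: 1.77
eef_pos: [0.3817, -0.2017, 0.2403]
tool_rot: [-3.135, -0.01, 1.13]
force: [0.3, -0.7, -0.1]
gripper_width: 0.0381
t1.77 pos [ 0.3817 -0.2017  0.2403] rpy [-3.135 -0.01   1.13 ] w0.0381 F [ 0.3 -0.7 -0.1] q [-0.75  0.05  1.8   0.01  1.3  -0.31]
dp now [287.1  60.9  82.8] dp at goal yaw [285.   72.8  80.3] rot deg [-0.4 -0.6 -2.5]
```

```bash
python3 -m creep '[{"dp":[36,8,6],"rotation":[0,0,-0.3],"jaw":0.45},{"dp":[36,8,6],"rotation":[0,0,-0.3],"jaw":0.45},{"dp":[36,8,6],"rotation":[0,0,-0.3],"jaw":0.45},{"dp":[36,8,6],"rotation":[0,0,-0.3],"jaw":0.45},{"dp":[36,8,6],"rotation":[0,0,-0.3],"jaw":0.45},{"dp":[36,8,6],"rotation":[0,0,-0.3],"jaw":0.45},{"dp":[30,6,6],"rotation":[0,0,-0.3],"jaw":0.45},{"dp":[15,3,6],"rotation":[0,-0.3,-0.3],"jaw":0.45},{"dp":[0,0,0],"rotation":[-0.3,-0.3,0],"jaw":0.45},{"dp":[0,0,0],"rotation":[0,0,0],"jaw":0.45}]'
python3 - <<'E'
from h import *
to(.559,.033,.160,1.174)
c=get_calibration("wrist");im=get_image("wrist")
import pickle;pickle.dump((c,im),open("w1.pkl","wb"))
cv2.imwrite("pics/w1.png",im[:,:,::-1])
E
```

```text
time: 2.6
eef_pos: [0.5526, 0.032, 0.1927]
tool_rot: [3.138, 0.0, 1.15]
force: [-0.1, 0.4, 0.1]
gripper_width: 0.0384
t2.60 pos [0.5526 0.032  0.1927] rpy [3.138 0.    1.15 ] w0.0384 F [-0.1  0.4  0.1] q [-0.14  0.3   1.61 -0.    1.23  0.28]
dp now [ 3.5  5.3 32.7] dp at goal yaw [ 3.4  5.5 32.7] rot deg [ 0.2  0.  -1.4]
```

View pics/w1.png

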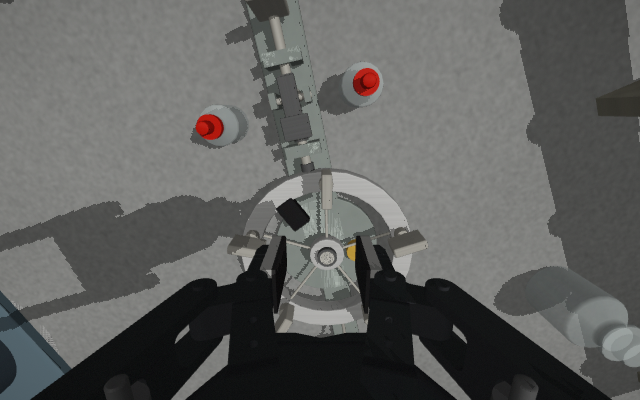

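Wrist view: nut 1's bar is at about (327,190), nut 2 at (408,242), nut 5 at (243,245), hub (326,257) and tab (293,213). The pad is at (295,127). I'll compare these with the projections of my model.

```bash
python3 - <<'E'
from h import *
import pickle
c,im=pickle.load(open("w1.pkl","rb"))
hub=np.array([.5257,-.0461])
for k in range(5):
    a=1.174-k*2*np.pi/5; print(k+1,proj(c,[*(hub+.086*np.array([np.cos(a),np.sin(a)])),.074]))
u=np.array([np.cos(1.347),np.sin(1.347)])
print("tab",proj(c,[*(hub+.062*np.array([np.cos(1.802),np.sin(1.802)])),.036]),"pad",proj(c,[*(hub+.146*u),.054]),"grip",proj(c,[*(hub+.25*u),.075]))
a=cv2.resize(im[150:290,200:440,::-1],None,fx=3.3,fy=3.3,interpolation=cv2.INTER_CUBIC)
cv2.imwrite("pics/w1c.png",a)
E
```

```text
1 [[327.35005178 191.20126   ]]
2 [[412.24332741 247.65033139]]
3 [[376.87916023 328.89842375]]
4 [[283.07575654 330.98896778]]
5 [[244.8863927  251.61953536]]
tab [[293.39709548 214.15729478]] pad [[298.45812981 125.7150498 ]] grip [[265.80489835 -13.6378893 ]]
```

View pics/w1c.png

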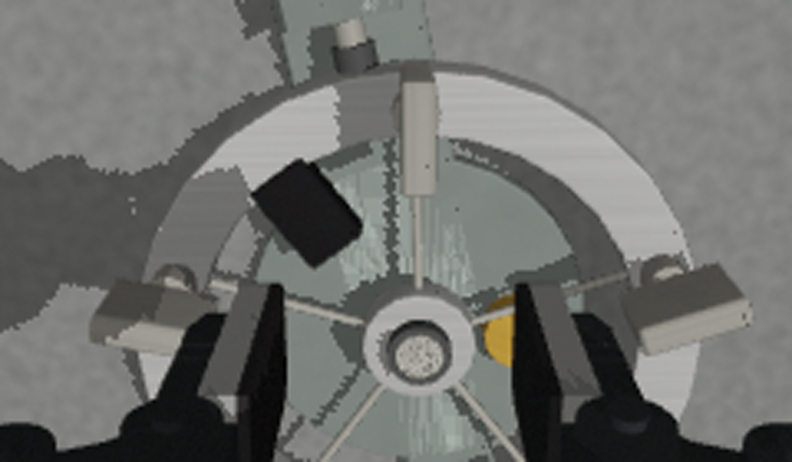

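Nut 1 reads (327.0,191.8) against a predicted (327.4,191.2). The light top strips of nuts 2 and 5 agree as well, so the model holds. Descending.

```bash
python3 -m creep '[{"dp":[1,1,14],"rotation":[0,0,-0.4],"jaw":0.45},{"dp":[1,1,14],"rotation":[0,0,-0.4],"jaw":0.45},{"dp":[1,1,14],"rotation":[0,0,-0.3],"jaw":0.45},{"dp":[0.5,1,14],"rotation":[0,0,-0.3],"jaw":0.45},{"dp":[0,1,14],"rotation":[0,0,0],"jaw":0.45},{"dp":[0,0.5,12],"rotation":[0,0,0],"jaw":0.45},{"dp":[0,0,6],"rotation":[0,0,0],"jaw":0.45},{"dp":[0,0,0],"rotation":[0,0,0],"jaw":0.45},{"dp":[0,0,0],"rotation":[0,0,0],"jaw":0.45},{"dp":[0,0,0],"rotation":[0,0,0],"jaw":0.45}]'
python3 -c "
from h import *
to(.559,.033,.060,1.174)"
```

```text
time: 3.48
eef_pos: [0.5567, 0.0199, 0.1076]
tool_rot: [3.132, 0.001, 1.15]
force: [-0.3, 0.2, 0.3]
gripper_width: 0.0385
t3.48 pos [0.5567 0.0199 0.1076] rpy [3.132e+00 1.000e-03 1.150e+00] w0.0385 F [-0.3  0.2  0.3] q [-0.16  0.4   1.71 -0.    1.03  0.26]
dp now [13.  -3.7 47.6] dp at goal yaw [13.  -2.9 47.6] rot deg [ 0.6  0.1 -1.4]
```

```bash
python3 -m creep '[{"dp":[4,-1,2],"rotation":[0.2,0,-0.6],"jaw":0.45},{"dp":[4,-1,4],"rotation":[0.2,0,-0.6],"jaw":0.45},{"dp":[4,-1,6],"rotation":[0.2,0,-0.6],"jaw":0.45},{"dp":[4,-1,8],"rotation":[0,0,-0.6],"jaw":0.45},{"dp":[2,0,8],"rotation":[0,0,0],"jaw":0.45},{"dp":[2,0,8],"rotation":[0,0,0],"jaw":0.45},{"dp":[1,0,4],"rotation":[0,0,0],"jaw":0.45},{"dp":[0,0,0],"rotation":[0,0,0],"jaw":0.45},{"dp":[0,0,0],"rotation":[0,0,0],"jaw":0.45},{"dp":[0,0,0],"rotation":[0,0,0],"jaw":0.45}]'
python3 -c "
from h import *
to(.559,.033,.060,1.174)"
```

```text
time: 4.32
eef_pos: [0.5626, 0.0436, 0.0649]
tool_rot: [3.141, 0.001, 1.198]
force: [-0.7, -0.2, 0.1]
gripper_width: 0.0383
t4.32 pos [0.5626 0.0436 0.0649] rpy [3.141e+00 1.000e-03 1.198e+00] w0.0383 F [-0.7 -0.2  0.1] q [-0.12  0.46  1.72 -0.    0.96  0.25]
dp now [-11.2   0.5   4.9] dp at goal yaw [-11.2   0.8   4.9] rot deg [0.1 0.  1.3]
```

```bash
python3 -m creep '[{"dp":[-4,0,2],"rotation":[0,0,0.3],"jaw":0.45},{"dp":[-4,0,2],"rotation":[0,0,0.3],"jaw":0.45},{"dp":[-1,0,0],"rotation":[0,0,0],"jaw":0.45},{"dp":[0,0,0],"rotation":[0,0,0],"jaw":0.45},{"dp":[0,0,0],"rotation":[0,0,0],"jaw":0.3},{"dp":[0,0,0],"rotation":[0,0,0],"jaw":0},{"dp":[0,0,0],"rotation":[0,0,0],"jaw":0},{"dp":[0,0,0],"rotation":[0,0,0],"jaw":0},{"dp":[0,0,0],"rotation":[0,0,0],"jaw":0},{"dp":[0,0,0],"rotation":[0,0,0],"jaw":0}]' 50
python3 -c "
from h import *
to(.559,.033,.060,1.174)"
```

```text
time: 5.15
eef_pos: [0.5594, 0.0333, 0.0619]
tool_rot: [3.139, 0.0, 1.184]
force: [0.8, 0.1, 1.3]
gripper_width: 0.0092
t5.15 pos [0.5594 0.0333 0.0619] rpy [3.139 0.    1.184] w0.0092 F [0.8 0.1 1.3] q [-0.14  0.46  1.73 -0.    0.94  0.25]
dp now [-0.4 -0.3  1.9] dp at goal yaw [-0.4 -0.3  1.9] rot deg [0.2 0.  0.6]
```

```bash
python3 -m creep '[{"dp":[0,0,-0.3],"rotation":[0,0,4],"jaw":0},{"dp":[0,0,-0.3],"rotation":[0,0,6],"jaw":0},{"dp":[0,0,-0.3],"rotation":[0,0,6],"jaw":0},{"dp":[0,0,-0.3],"rotation":[0,0,6],"jaw":0},{"dp":[0,0,-0.3],"rotation":[0,0,6],"jaw":0},{"dp":[0,0,-0.3],"rotation":[0,0,6],"jaw":0},{"dp":[0,0,-0.3],"rotation":[0,0,6],"jaw":0},{"dp":[0,0,-0.3],"rotation":[0,0,6],"jaw":0},{"dp":[0,0,-0.3],"rotation":[0,0,6],"jaw":0},{"dp":[0,0,-0.3],"rotation":[0,0,4],"jaw":0}]'
python3 -c "
from h import *
to(.559,.033,.060,-.397)"
```

```text
time: 5.98
eef_pos: [0.5601, 0.0324, 0.0619]
tool_rot: [3.137, -0.002, 0.165]
force: [0.5, -1.2, -2.3]
gripper_width: 0.0095
t5.98 pos [0.5601 0.0324 0.0619] rpy [ 3.137e+00 -2.000e-03  1.650e-01] w0.0095 F [ 0.5 -1.2 -2.3] q [-0.14  0.46  1.73 -0.    0.94  1.27]
dp now [-1.  -0.8  1.9] dp at goal yaw [-1.3 -0.2  1.9] rot deg [ 0.2 -0.2 32.2]
```

```bash
python3 -m creep '[{"dp":[0,0,0],"rotation":[0,0,6],"jaw":0},{"dp":[0,0,0],"rotation":[0,0,6],"jaw":0},{"dp":[0,0,0],"rotation":[0,0,6],"jaw":0},{"dp":[0,0,0],"rotation":[0,0,6],"jaw":0},{"dp":[0,0,0],"rotation":[0,0,6],"jaw":0},{"dp":[0,0,0],"rotation":[0,0,2],"jaw":0},{"dp":[0,0,0],"rotation":[0,0,0],"jaw":0},{"dp":[0,0,0],"rotation":[0,0,0],"jaw":0},{"dp":[0,0,0],"rotation":[0,0,0],"jaw":0},{"dp":[0,0,0],"rotation":[0,0,0],"jaw":0}]'
python3 -c "
from h import *
to(.559,.033,.060,-.397)"
```

```text
time: 6.82
eef_pos: [0.56, 0.0317, 0.0619]
tool_rot: [3.136, -0.004, -0.419]
force: [-0.9, -0.4, 0.1]
gripper_width: 0.0088
t6.82 pos [0.56   0.0317 0.0619] rpy [ 3.136 -0.004 -0.419] w0.0088 F [-0.9 -0.4  0.1] q [-0.14  0.46  1.73 -0.01  0.95  1.86]
dp now [-1.5 -0.8  1.9] dp at goal yaw [-1.5 -0.8  1.9] rot deg [ 0.3 -0.2 -1.3]
```

```bash
python3 -m creep '[{"dp":[0,0,0],"rotation":[0,0,0],"jaw":0.45},{"dp":[0,0,0],"rotation":[0,0,0],"jaw":0.45},{"dp":[0,0,0],"rotation":[0,0,0],"jaw":0.45},{"dp":[0,0,0],"rotation":[0,0,0],"jaw":0.45},{"dp":[0,0,-12],"rotation":[0,0,0],"jaw":0.45},{"dp":[0,0,-15],"rotation":[0,0,0],"jaw":0.45},{"dp":[0,0,-15],"rotation":[0,0,0],"jaw":0.45},{"dp":[0,0,-15],"rotation":[0,0,0],"jaw":0.45},{"dp":[0,0,-10],"rotation":[0,0,0],"jaw":0.45},{"dp":[0,0,0],"rotation":[0,0,0],"jaw":0.45}]'
python3 -m creep '[{"dp":[0,0,0],"rotation":[0,0,-7],"jaw":0.45},{"dp":[0,0,0],"rotation":[0,0,-7],"jaw":0.45},{"dp":[0,0,0],"rotation":[0,0,-7],"jaw":0.45},{"dp":[0,0,0],"rotation":[0,0,-7],"jaw":0.45},{"dp":[0,0,0],"rotation":[0,0,-7],"jaw":0.45},{"dp":[0,0,0],"rotation":[0,0,-7],"jaw":0.45},{"dp":[0,0,0],"rotation":[0,0,-7],"jaw":0.45},{"dp":[0,0,0],"rotation":[0,0,-7],"jaw":0.45},{"dp":[0,0,0],"rotation":[0,0,-7],"jaw":0.45},{"dp":[0,0,0],"rotation":[0,0,-7],"jaw":0.45}]'
python3 -c "
from h import *
to(.611,-.053,.12,3.06)"
```

```text
time: 7.65
eef_pos: [0.5594, 0.0326, 0.1306]
tool_rot: [3.136, -0.001, -0.416]
force: [0.4, 0.8, 0.1]
gripper_width: 0.0384
time: 8.48
eef_pos: [0.5572, 0.033, 0.1249]
tool_rot: [-3.141, 0.007, 0.834]
force: [0.2, -0.8, 0.4]
gripper_width: 0.0385
t8.48 pos [0.5572 0.033  0.1249] rpy [-3.141  0.007  0.834] w0.0385 F [ 0.2 -0.8  0.4] q [-0.14  0.38  1.67 -0.01  1.09  0.6 ]
dp now [-27.5  97.6   5.1] dp at goal yaw [-60.6 -81.3   4.9] rot deg [  -0.5    0.2 -127.5]
```

```bash
python3 -m creep '[{"dp":[0,0,-0.6],"rotation":[0,0,-7],"jaw":0.45},{"dp":[0,0,-0.6],"rotation":[0,0,-7],"jaw":0.45},{"dp":[0,0,-0.6],"rotation":[0,0,-7],"jaw":0.45},{"dp":[0,0,-0.6],"rotation":[0,0,-7],"jaw":0.45},{"dp":[0,0,-0.6],"rotation":[0,0,-7],"jaw":0.45},{"dp":[0,0,-0.6],"rotation":[0,0,-7],"jaw":0.45},{"dp":[0,0,-0.6],"rotation":[0,0,-7],"jaw":0.45},{"dp":[0,0,-0.6],"rotation":[0,0,-7],"jaw":0.45},{"dp":[0,0,-0.6],"rotation":[0,0,-7],"jaw":0.45},{"dp":[0,0,-0.6],"rotation":[0,0,-7],"jaw":0.45}]'
python3 -m creep '[{"dp":[0,0,-0.6],"rotation":[0,0,-7],"jaw":0.45},{"dp":[0,0,-0.6],"rotation":[0,0,-7],"jaw":0.45},{"dp":[0,0,-0.6],"rotation":[0,0,-7],"jaw":0.45},{"dp":[0,0,-0.6],"rotation":[0,0,-7],"jaw":0.45},{"dp":[0,0,-0.6],"rotation":[0,0,-7],"jaw":0.45},{"dp":[0,0,-0.6],"rotation":[0,0,-7],"jaw":0.45},{"dp":[0,0,-0.6],"rotation":[0,0,-7],"jaw":0.45},{"dp":[0,0,-0.6],"rotation":[0,0,-5],"jaw":0.45},{"dp":[0,0,0],"rotation":[0,0,0],"jaw":0.45},{"dp":[0,0,0],"rotation":[0,0,0],"jaw":0.45}]'
python3 -c "
from h import *
to(.611,-.053,.12,3.06)"
```

```text
time: 9.32
eef_pos: [0.5532, 0.0336, 0.1223]
tool_rot: [-3.126, -0.005, 2.084]
force: [0.9, 0.4, 0.2]
gripper_width: 0.0383
time: 10.15
eef_pos: [0.5494, 0.0341, 0.119]
tool_rot: [-3.137, -0.026, 3.054]
force: [-0.5, 0.0, -1.0]
gripper_width: 0.0385
t10.15 pos [0.5494 0.0341 0.119 ] rpy [-3.137 -0.026  3.054] w0.0385 F [-0.5  0.  -1. ] q [-0.14  0.39  1.68 -0.01  1.1  -1.62]
dp now [-68.9 -81.4  -2.5] dp at goal yaw [-68.5 -81.8  -1. ] rot deg [-0.2 -1.5 -0.3]
```

```bash
python3 -m creep '[{"dp":[-9,-11,0],"rotation":[0,-0.4,0],"jaw":0.45},{"dp":[-9,-11,0],"rotation":[0,-0.4,0],"jaw":0.45},{"dp":[-9,-11,0],"rotation":[0,-0.4,0],"jaw":0.45},{"dp":[-9,-11,0],"rotation":[0,-0.3,0],"jaw":0.45},{"dp":[-9,-11,0],"rotation":[0,0,0],"jaw":0.45},{"dp":[-9,-11,0],"rotation":[0,0,0],"jaw":0.45},{"dp":[-8,-9,0],"rotation":[0,0,0],"jaw":0.45},{"dp":[-4,-4,0],"rotation":[0,0,0],"jaw":0.45},{"dp":[0,0,0],"rotation":[0,0,0],"jaw":0.45},{"dp":[0,0,0],"rotation":[0,0,0],"jaw":0.45}]'
python3 -c "
from h import *
to(.611,-.053,.06,3.06)"
```

```text
time: 10.98
eef_pos: [0.6151, -0.0638, 0.1172]
tool_rot: [-3.136, 0.003, 3.042]
force: [-0.7, -0.5, 0.0]
gripper_width: 0.0387
t10.98 pos [ 0.6151 -0.0638  0.1172] rpy [-3.136e+00  3.000e-03  3.042e+00] w0.0387 F [-0.7 -0.5  0. ] q [-0.28  0.48  1.53 -0.01  1.12 -1.75]
dp now [ 5.4 10.7 57.2] dp at goal yaw [ 5.  10.5 57.2] rot deg [-0.3  0.2 -1.1]
```

```bash
python3 -m creep '[{"dp":[2,4,2],"rotation":[0,0,-0.3],"jaw":0.45},{"dp":[2,3,6],"rotation":[0,0,-0.3],"jaw":0.45},{"dp":[1,2,8],"rotation":[0,0,-0.3],"jaw":0.45},{"dp":[0,0,8],"rotation":[0,0,0],"jaw":0.45},{"dp":[0,0,6],"rotation":[0,0,0],"jaw":0.45},{"dp":[0,0,0],"rotation":[0,0,0],"jaw":0.45},{"dp":[0,0,0],"rotation":[0,0,0],"jaw":0.45},{"dp":[0,0,0],"rotation":[0,0,0],"jaw":0.45},{"dp":[0,0,0],"rotation":[0,0,0],"jaw":0.45},{"dp":[0,0,0],"rotation":[0,0,0],"jaw":0.45}]'
python3 -c "
from h import *
to(.611,-.053,.06,3.06)"
```

```text
time: 11.82
eef_pos: [0.6079, -0.0494, 0.0828]
tool_rot: [-3.138, -0.001, 3.063]
force: [-0.4, 0.9, 0.2]
gripper_width: 0.0386
t11.82 pos [ 0.6079 -0.0494  0.0828] rpy [-3.138e+00 -1.000e-03  3.063e+00] w0.0386 F [-0.4  0.9  0.2] q [-0.26  0.51  1.58 -0.    1.05 -1.75]
dp now [-3.4 -3.3 22.8] dp at goal yaw [-3.4 -3.3 22.8] rot deg [-0.2 -0.1  0.2]
```

```bash
python3 -m creep '[{"dp":[-1.5,-1.5,4],"rotation":[0,0,0],"jaw":0.45},{"dp":[-1,-1,8],"rotation":[0,0,0],"jaw":0.45},{"dp":[0,0,8],"rotation":[0,0,0],"jaw":0.45},{"dp":[0,0,0],"rotation":[0,0,0],"jaw":0.45},{"dp":[0,0,0],"rotation":[0,0,0],"jaw":0.3},{"dp":[0,0,0],"rotation":[0,0,0],"jaw":0},{"dp":[0,0,0],"rotation":[0,0,0],"jaw":0},{"dp":[0,0,0],"rotation":[0,0,0],"jaw":0},{"dp":[0,0,0],"rotation":[0,0,0],"jaw":0},{"dp":[0,0,0],"rotation":[0,0,0],"jaw":0}]' 50
python3 -c "
from h import *
to(.611,-.053,.06,3.06)"
```

```text
time: 12.65
eef_pos: [0.611, -0.0544, 0.0612]
tool_rot: [-3.136, 0.0, 3.062]
force: [1.0, -1.3, -1.6]
gripper_width: 0.0092
t12.65 pos [ 0.611  -0.0544  0.0612] rpy [-3.136  0.     3.062] w0.0092 F [ 1.  -1.3 -1.6] q [-0.27  0.54  1.59 -0.01  1.01 -1.76]
dp now [0.1 1.4 1.2] dp at goal yaw [0.1 1.4 1.2] rot deg [-0.3  0.   0.1]
```

```bash
python3 -m creep '[{"dp":[0,0,-0.3],"rotation":[0,0,4],"jaw":0},{"dp":[0,0,-0.3],"rotation":[0,0,6],"jaw":0},{"dp":[0,0,-0.3],"rotation":[0,0,6],"jaw":0},{"dp":[0,0,-0.3],"rotation":[0,0,6],"jaw":0},{"dp":[0,0,-0.3],"rotation":[0,0,6],"jaw":0},{"dp":[0,0,-0.3],"rotation":[0,0,6],"jaw":0},{"dp":[0,0,-0.3],"rotation":[0,0,6],"jaw":0},{"dp":[0,0,-0.3],"rotation":[0,0,6],"jaw":0},{"dp":[0,0,-0.3],"rotation":[0,0,6],"jaw":0},{"dp":[0,0,-0.3],"rotation":[0,0,6],"jaw":0}]'
python3 -c "
from h import *
to(.611,-.053,.06,-.083)"
python3 -m creep '[{"dp":[0,0,-0.3],"rotation":[0,0,6],"jaw":0},{"dp":[0,0,-0.3],"rotation":[0,0,6],"jaw":0},{"dp":[0,0,-0.3],"rotation":[0,0,6],"jaw":0},{"dp":[0,0,-0.3],"rotation":[0,0,6],"jaw":0},{"dp":[0,0,-0.3],"rotation":[0,0,6],"jaw":0},{"dp":[0,0,-0.3],"rotation":[0,0,6],"jaw":0},{"dp":[0,0,-0.3],"rotation":[0,0,6],"jaw":0},{"dp":[0,0,-0.3],"rotation":[0,0,6],"jaw":0},{"dp":[0,0,-0.3],"rotation":[0,0,6],"jaw":0},{"dp":[0,0,-0.3],"rotation":[0,0,4],"jaw":0}]'
python3 -c "
from h import *
to(.611,-.053,.06,-.083)"
```

```text
time: 13.48
eef_pos: [0.6111, -0.0545, 0.0612]
tool_rot: [-3.139, 0.005, 2.007]
force: [-0.2, -1.4, -3.4]
gripper_width: 0.0093
t13.48 pos [ 0.6111 -0.0545  0.0612] rpy [-3.139  0.005  2.007] w0.0093 F [-0.2 -1.4 -3.4] q [-0.27  0.54  1.59 -0.01  1.01 -0.7 ]
dp now [1.4 0.6 1.2] dp at goal yaw [-0.2 -1.5  1.2] rot deg [  0.2   0.4 119.7]
time: 14.32
eef_pos: [0.611, -0.0546, 0.0612]
tool_rot: [3.138, 0.007, 0.943]
force: [0.5, -1.8, -3.4]
gripper_width: 0.0092
t14.32 pos [ 0.611  -0.0546  0.0612] rpy [3.138 0.007 0.943] w0.0092 F [ 0.5 -1.8 -3.4] q [-0.27  0.54  1.59 -0.01  1.01  0.37]
dp now [ 1.2 -1.   1.2] dp at goal yaw [-0.2 -1.6  1.2] rot deg [ 0.4  0.2 58.8]
```

```bash
python3 -m creep '[{"dp":[0,0,-0.3],"rotation":[0,0,6],"jaw":0},{"dp":[0,0,-0.3],"rotation":[0,0,6],"jaw":0},{"dp":[0,0,-0.3],"rotation":[0,0,6],"jaw":0},{"dp":[0,0,-0.3],"rotation":[0,0,6],"jaw":0},{"dp":[0,0,-0.3],"rotation":[0,0,6],"jaw":0},{"dp":[0,0,-0.3],"rotation":[0,0,6],"jaw":0},{"dp":[0,0,-0.3],"rotation":[0,0,6],"jaw":0},{"dp":[0,0,-0.3],"rotation":[0,0,6],"jaw":0},{"dp":[0,0,-0.3],"rotation":[0,0,6],"jaw":0},{"dp":[0,0,0],"rotation":[0,0,2],"jaw":0}]'
python3 -m creep '[{"dp":[0,0,0],"rotation":[0,0,0],"jaw":0},{"dp":[0,0,0],"rotation":[0,0,0],"jaw":0},{"dp":[0,0,0],"rotation":[0,0,0],"jaw":0},{"dp":[0,0,0],"rotation":[0,0,0],"jaw":0},{"dp":[0,0,0],"rotation":[0,0,0],"jaw":0},{"dp":[0,0,0],"rotation":[0,0,0],"jaw":0},{"dp":[0,0,0],"rotation":[0,0,0],"jaw":0},{"dp":[0,0,0],"rotation":[0,0,0],"jaw":0},{"dp":[0,0,0],"rotation":[0,0,0],"jaw":0},{"dp":[0,0,0],"rotation":[0,0,0],"jaw":0}]'
python3 -c "
from h import *
to(.611,-.053,.06,-.083)"
```

```text
time: 15.15
eef_pos: [0.611, -0.0545, 0.0612]
tool_rot: [3.133, 0.001, -0.083]
force: [-1.4, -1.1, 1.2]
gripper_width: 0.0091
time: 15.98
eef_pos: [0.6109, -0.0545, 0.0612]
tool_rot: [3.132, 0.001, -0.079]
force: [-0.1, -1.4, -1.9]
gripper_width: 0.0092
t15.98 pos [ 0.6109 -0.0545  0.0612] rpy [ 3.132e+00  1.000e-03 -7.900e-02] w0.0092 F [-0.1 -1.4 -1.9] q [-0.27  0.54  1.59 -0.01  1.01  1.39]
dp now [-0.1 -1.5  1.2] dp at goal yaw [-0.1 -1.5  1.2] rot deg [0.5 0.1 0.2]
```

Nut 2 is done. Release, rise, then rotate back towards yaw 1.803 for nut 3.

```bash
python3 -m creep '[{"dp":[0,0,0],"rotation":[0,0,0],"jaw":0.45},{"dp":[0,0,0],"rotation":[0,0,0],"jaw":0.45},{"dp":[0,0,0],"rotation":[0,0,0],"jaw":0.45},{"dp":[0,0,0],"rotation":[0,0,0],"jaw":0.45},{"dp":[0,0,-12],"rotation":[0,0,0],"jaw":0.45},{"dp":[0,0,-15],"rotation":[0,0,0],"jaw":0.45},{"dp":[0,0,-15],"rotation":[0,0,0],"jaw":0.45},{"dp":[0,0,-15],"rotation":[0,0,0],"jaw":0.45},{"dp":[0,0,-10],"rotation":[0,0,0],"jaw":0.45},{"dp":[0,0,0],"rotation":[0,0,0],"jaw":0.45}]'
python3 -m creep '[{"dp":[0,0,-0.6],"rotation":[0,0,-7],"jaw":0.45},{"dp":[0,0,-0.6],"rotation":[0,0,-7],"jaw":0.45},{"dp":[0,0,-0.6],"rotation":[0,0,-7],"jaw":0.45},{"dp":[0,0,-0.6],"rotation":[0,0,-7],"jaw":0.45},{"dp":[0,0,-0.6],"rotation":[0,0,-7],"jaw":0.45},{"dp":[0,0,-0.6],"rotation":[0,0,-7],"jaw":0.45},{"dp":[0,0,-0.6],"rotation":[0,0,-7],"jaw":0.45},{"dp":[0,0,-0.6],"rotation":[0,0,-7],"jaw":0.45},{"dp":[0,0,-0.6],"rotation":[0,0,-7],"jaw":0.45},{"dp":[0,0,-0.6],"rotation":[0,0,-7],"jaw":0.45}]'
python3 -m creep '[{"dp":[0,0,-0.6],"rotation":[0,0,-7],"jaw":0.45},{"dp":[0,0,-0.6],"rotation":[0,0,-7],"jaw":0.45},{"dp":[0,0,-0.6],"rotation":[0,0,-7],"jaw":0.45},{"dp":[0,0,-0.6],"rotation":[0,0,-7],"jaw":0.45},{"dp":[0,0,-0.6],"rotation":[0,0,-6],"jaw":0.45},{"dp":[0,0,-0.6],"rotation":[0,0,-3],"jaw":0.45},{"dp":[0,0,0],"rotation":[0,0,0],"jaw":0.45},{"dp":[0,0,0],"rotation":[0,0,0],"jaw":0.45},{"dp":[0,0,0],"rotation":[0,0,0],"jaw":0.45},{"dp":[0,0,0],"rotation":[0,0,0],"jaw":0.45}]'
python3 -c "
from h import *
to(.5452,-.1295,.06,1.803)"
```

```text
time: 16.82
eef_pos: [0.6111, -0.0527, 0.1346]
tool_rot: [3.133, 0.001, -0.078]
force: [0.3, 0.5, 0.2]
gripper_width: 0.0381
time: 17.65
eef_pos: [0.6101, -0.052, 0.1407]
tool_rot: [3.14, 0.008, 1.172]
force: [1.4, 0.9, 0.4]
gripper_width: 0.0382
time: 18.48
eef_pos: [0.6078, -0.0512, 0.1412]
tool_rot: [-3.133, 0.004, 1.839]
force: [1.0, 0.4, -0.1]
gripper_width: 0.0389
t18.48 pos [ 0.6078 -0.0512  0.1412] rpy [-3.133  0.004  1.839] w0.0389 F [ 1.   0.4 -0.1] q [-0.26  0.45  1.52 -0.01  1.18 -0.53]
dp now [-58.6 -80.5  82.1] dp at goal yaw [-61.8 -79.   81.2] rot deg [-0.5  0.2  2. ]
```

```bash
python3 -m creep '[{"dp":[-7,-10,2],"rotation":[0,0,0.5],"jaw":0.45},{"dp":[-8,-10,2],"rotation":[0,0,0.5],"jaw":0.45},{"dp":[-8,-10,2],"rotation":[0,0,0.5],"jaw":0.45},{"dp":[-8,-10,2],"rotation":[0,0,0.5],"jaw":0.45},{"dp":[-8,-10,2],"rotation":[0,0,0],"jaw":0.45},{"dp":[-8,-10,2],"rotation":[0,0,0],"jaw":0.45},{"dp":[-4,-6,2],"rotation":[0,0,0],"jaw":0.45},{"dp":[-1,-2,2],"rotation":[0,0,0],"jaw":0.45},{"dp":[0,0,0],"rotation":[0,0,0],"jaw":0.45},{"dp":[0,0,0],"rotation":[0,0,0],"jaw":0.45}]'
python3 -c "
from h import *
to(.5452,-.1295,.06,1.803)"
```

```text
time: 19.32
eef_pos: [0.5462, -0.1273, 0.124]
tool_rot: [-3.132, 0.004, 1.793]
force: [0.1, -0.8, -0.0]
gripper_width: 0.0387
t19.32 pos [ 0.5462 -0.1273  0.124 ] rpy [-3.132  0.004  1.793] w0.0387 F [ 0.1 -0.8 -0. ] q [-0.42  0.39  1.67 -0.01  1.09 -0.64]
dp now [-1.7 -0.8 64. ] dp at goal yaw [-1.9 -1.5 64. ] rot deg [-0.5  0.2 -0.6]
```

```bash
python3 -m creep '[{"dp":[-0.5,-0.5,4],"rotation":[0,0,-0.3],"jaw":0.45},{"dp":[-0.5,-0.5,8],"rotation":[0,0,-0.3],"jaw":0.45},{"dp":[-0.5,0,8],"rotation":[0,0,0],"jaw":0.45},{"dp":[0,0,8],"rotation":[0,0,0],"jaw":0.45},{"dp":[0,0,6],"rotation":[0,0,0],"jaw":0.45},{"dp":[0,0,3],"rotation":[0,0,0],"jaw":0.45},{"dp":[0,0,0],"rotation":[0,0,0],"jaw":0.45},{"dp":[0,0,0],"rotation":[0,0,0],"jaw":0.45},{"dp":[0,0,0],"rotation":[0,0,0],"jaw":0.45},{"dp":[0,0,0],"rotation":[0,0,0],"jaw":0.45}]'
python3 -c "
from h import *
to(.5452,-.1295,.06,1.803)"
```

```text
time: 20.15
eef_pos: [0.5462, -0.1269, 0.0816]
tool_rot: [-3.131, 0.003, 1.809]
force: [-0.2, -0.3, 0.1]
gripper_width: 0.0384
t20.15 pos [ 0.5462 -0.1269  0.0816] rpy [-3.131e+00  3.000e-03  1.809e+00] w0.0384 F [-0.2 -0.3  0.1] q [-0.42  0.44  1.71 -0.01  1.   -0.65]
dp now [-2.3 -1.4 21.7] dp at goal yaw [-2.3 -1.6 21.6] rot deg [-0.6  0.1  0.3]
```

```bash
python3 -m creep '[{"dp":[-1,-0.5,4],"rotation":[0,0,0],"jaw":0.45},{"dp":[-1,-0.5,8],"rotation":[0,0,0],"jaw":0.45},{"dp":[0,0,7],"rotation":[0,0,0],"jaw":0.45},{"dp":[0,0,0],"rotation":[0,0,0],"jaw":0.45},{"dp":[0,0,0],"rotation":[0,0,0],"jaw":0.3},{"dp":[0,0,0],"rotation":[0,0,0],"jaw":0},{"dp":[0,0,0],"rotation":[0,0,0],"jaw":0},{"dp":[0,0,0],"rotation":[0,0,0],"jaw":0},{"dp":[0,0,0],"rotation":[0,0,0],"jaw":0},{"dp":[0,0,0],"rotation":[0,0,0],"jaw":0}]' 50
python3 -c "
from h import *
to(.5452,-.1295,.06,.232)"
```

```text
time: 20.98
eef_pos: [0.5446, -0.1303, 0.0615]
tool_rot: [-3.13, 0.003, 1.808]
force: [-1.4, 0.5, -0.3]
gripper_width: 0.0091
t20.98 pos [ 0.5446 -0.1303  0.0615] rpy [-3.130e+00  3.000e-03  1.808e+00] w0.0091 F [-1.4  0.5 -0.3] q [-0.43  0.47  1.73 -0.01  0.96 -0.66]
dp now [0.7 0.8 1.5] dp at goal yaw [ 0.8 -0.7  1.5] rot deg [-0.4  0.7 90.3]
```

Gripped nut 3 (9.1 mm). Turn it 90°.

```bash
python3 -m creep '[{"dp":[0,0,-0.3],"rotation":[0,0,4],"jaw":0},{"dp":[0,0,-0.3],"rotation":[0,0,6],"jaw":0},{"dp":[0,0,-0.3],"rotation":[0,0,6],"jaw":0},{"dp":[0,0,-0.3],"rotation":[0,0,6],"jaw":0},{"dp":[0,0,-0.3],"rotation":[0,0,6],"jaw":0},{"dp":[0,0,-0.3],"rotation":[0,0,6],"jaw":0},{"dp":[0,0,-0.3],"rotation":[0,0,6],"jaw":0},{"dp":[0,0,-0.3],"rotation":[0,0,6],"jaw":0},{"dp":[0,0,-0.3],"rotation":[0,0,6],"jaw":0},{"dp":[0,0,-0.3],"rotation":[0,0,4],"jaw":0}]'
python3 -m creep '[{"dp":[0,0,0],"rotation":[0,0,6],"jaw":0},{"dp":[0,0,0],"rotation":[0,0,6],"jaw":0},{"dp":[0,0,0],"rotation":[0,0,6],"jaw":0},{"dp":[0,0,0],"rotation":[0,0,6],"jaw":0},{"dp":[0,0,0],"rotation":[0,0,5],"jaw":0},{"dp":[0,0,0],"rotation":[0,0,2],"jaw":0},{"dp":[0,0,0],"rotation":[0,0,0],"jaw":0},{"dp":[0,0,0],"rotation":[0,0,0],"jaw":0},{"dp":[0,0,0],"rotation":[0,0,0],"jaw":0},{"dp":[0,0,0],"rotation":[0,0,0],"jaw":0}]'
python3 -c "
from h import *
to(.5452,-.1295,.06,.232)"
```

```text
time: 21.82
eef_pos: [0.5451, -0.1304, 0.0615]
tool_rot: [-3.139, 0.012, 0.788]
force: [-0.7, -1.5, -3.4]
gripper_width: 0.0091
time: 22.65
eef_pos: [0.5452, -0.1307, 0.0615]
tool_rot: [3.137, 0.012, 0.22]
force: [-1.0, -1.2, -0.5]
gripper_width: 0.009
t22.65 pos [ 0.5452 -0.1307  0.0615] rpy [3.137 0.012 0.22 ] w0.0090 F [-1.  -1.2 -0.5] q [-0.43  0.47  1.72 -0.01  0.96  0.93]
dp now [ 0.2 -1.2  1.5] dp at goal yaw [ 0.2 -1.1  1.5] rot deg [ 0.3  0.7 -0.7]
```

```bash
python3 -m creep '[{"dp":[0,0,0],"rotation":[0,0,0],"jaw":0.45},{"dp":[0,0,0],"rotation":[0,0,0],"jaw":0.45},{"dp":[0,0,0],"rotation":[0,0,0],"jaw":0.45},{"dp":[0,0,0],"rotation":[0,0,0],"jaw":0.45},{"dp":[0,0,-12],"rotation":[0,0,0],"jaw":0.45},{"dp":[0,0,-18],"rotation":[0,0,0],"jaw":0.45},{"dp":[0,0,-18],"rotation":[0,0,0],"jaw":0.45},{"dp":[0,0,-18],"rotation":[0,0,0],"jaw":0.45},{"dp":[0,0,-18],"rotation":[0,0,0],"jaw":0.45},{"dp":[0,0,-8],"rotation":[0,0,0],"jaw":0.45}]'
python3 -m creep '[{"dp":[0,0,0],"rotation":[0,0,6],"jaw":0.45},{"dp":[0,0,0],"rotation":[0,0,6],"jaw":0.45},{"dp":[0,0,0],"rotation":[0,0,6],"jaw":0.45},{"dp":[0,0,0],"rotation":[0,0,5],"jaw":0.45},{"dp":[0,0,0],"rotation":[0,0,1],"jaw":0.45},{"dp":[0,0,0],"rotation":[0,0,0],"jaw":0.45},{"dp":[0,0,0],"rotation":[0,0,0],"jaw":0.45},{"dp":[0,0,0],"rotation":[0,0,0],"jaw":0.45},{"dp":[0,0,0],"rotation":[0,0,0],"jaw":0.45},{"dp":[0,0,0],"rotation":[0,0,0],"jaw":0.45}]'
python3 - <<'E'
from h import *
g=np.array([.5257,-.0461])+.25*np.array([np.cos(1.347),np.sin(1.347)]);print(g)
to(*g,.15,-.224)
E
```

```text
time: 23.48
eef_pos: [0.5451, -0.1288, 0.1548]
tool_rot: [3.14, 0.016, 0.224]
force: [1.5, 0.9, 0.6]
gripper_width: 0.0385
time: 24.32
eef_pos: [0.5464, -0.129, 0.1566]
tool_rot: [3.133, 0.009, -0.205]
force: [0.3, -1.2, 0.7]
gripper_width: 0.0386
[0.58118322 0.19766549]
t24.32 pos [ 0.5464 -0.129   0.1566] rpy [ 3.133  0.009 -0.205] w0.0386 F [ 0.3 -1.2  0.7] q [-0.42  0.36  1.62 -0.01  1.17  1.36]
dp now [ -32.2 -327.     4. ] dp at goal yaw [ -38.6 -326.3    6.6] rot deg [0.5 0.5 1.1]
```

```bash
python3 -m creep '[{"dp":[-3,-20,0],"rotation":[0,0,0.3],"jaw":0.45},{"dp":[-3,-35,0],"rotation":[0,0,0.3],"jaw":0.45},{"dp":[-3,-35,0],"rotation":[0,0,0.3],"jaw":0.45},{"dp":[-3,-35,0],"rotation":[0,0,0],"jaw":0.45},{"dp":[-3,-35,0],"rotation":[0,0,0],"jaw":0.45},{"dp":[-3,-35,0],"rotation":[0,0,0],"jaw":0.45},{"dp":[-3,-35,0],"rotation":[0,0,0],"jaw":0.45},{"dp":[-3,-30,0],"rotation":[0,0,0],"jaw":0.45},{"dp":[-3,-20,0],"rotation":[0,0,0],"jaw":0.45},{"dp":[-2,-8,0],"rotation":[0,0,0],"jaw":0.45}]'
python3 -c "
from h import *
to(.5812,.1977,.15,-.224)"
```

```text
time: 25.15
eef_pos: [0.5827, 0.1668, 0.1533]
tool_rot: [3.132, 0.006, -0.222]
force: [-0.3, -0.1, 0.3]
gripper_width: 0.0384
t25.15 pos [0.5827 0.1668 0.1533] rpy [ 3.132  0.006 -0.222] w0.0384 F [-0.3 -0.1  0.3] q [ 0.1   0.44  1.51 -0.01  1.2   1.9 ]
dp now [ -8.2 -29.9   3. ] dp at goal yaw [ -8.3 -29.8   3.3] rot deg [0.6 0.4 0.1]
```

```bash
python3 -m creep '[{"dp":[-2,-3,0],"rotation":[0,0,0],"jaw":0.45},{"dp":[-2,-6,0],"rotation":[0,0,0],"jaw":0.45},{"dp":[-2,-6,0],"rotation":[0,0,0],"jaw":0.45},{"dp":[-1,-3,0],"rotation":[0,0,0],"jaw":0.45},{"dp":[0,0,0],"rotation":[0,0,0],"jaw":0.45},{"dp":[0,0,0],"rotation":[0,0,0],"jaw":0.45},{"dp":[0,0,0],"rotation":[0,0,0],"jaw":0.45},{"dp":[0,0,0],"rotation":[0,0,0],"jaw":0.45},{"dp":[0,0,0],"rotation":[0,0,0],"jaw":0.45},{"dp":[0,0,0],"rotation":[0,0,0],"jaw":0.45}]'
python3 - <<'E'
from h import *
to(.5812,.1977,.054,-.224)
c=get_calibration("wrist");im=get_image("wrist"); cv2.imwrite("pics/w2.png",im[:,:,::-1])
print(proj(c,[.5812,.1977,.075]))
u=np.array([np.cos(1.347),np.sin(1.347)])
print(proj(c,[*(np.array([.5257,-.0461])+.146*u),.054]))
E
```

```text
time: 25.98
eef_pos: [0.5796, 0.1828, 0.153]
tool_rot: [3.129, 0.007, -0.224]
force: [-0.2, -0.4, -0.1]
gripper_width: 0.0387
t25.98 pos [0.5796 0.1828 0.153 ] rpy [ 3.129  0.007 -0.224] w0.0387 F [-0.2 -0.4 -0.1] q [ 0.13  0.44  1.51 -0.01  1.21  1.93]
dp now [ -1.1 -16.1  98.8] dp at goal yaw [ -1.7 -14.9  99. ] rot deg [ 0.7  0.4 -0. ]
[[300.42626079 210.3370901 ]]
[[423.46521751 201.15815845]]
```

View pics/w2.png

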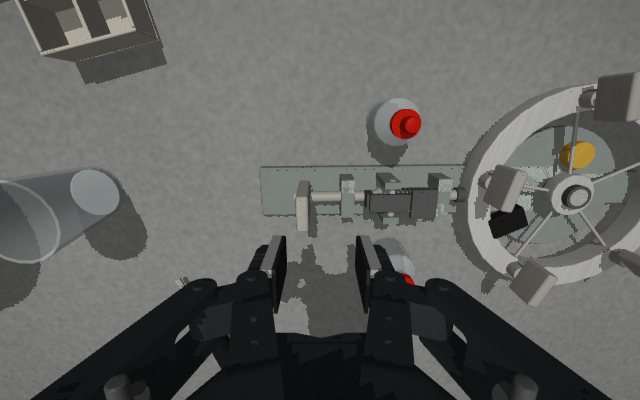

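Wrist view: the grip plate top is at about (303,212) against a predicted (300,210), and the pad is at (424,203) against (423,201). Droppers are clear of the fingers, and nut 1 is seen lying across its spoke. Now shift and go down.

```bash
python3 -m creep '[{"dp":[-1,-4,2],"rotation":[0.2,0,0],"jaw":0.45},{"dp":[0,-5,4],"rotation":[0.2,0,0],"jaw":0.45},{"dp":[0,-3,8],"rotation":[0.2,0,0],"jaw":0.45},{"dp":[0,0,10],"rotation":[0,0,0],"jaw":0.45},{"dp":[0,0,10],"rotation":[0,0,0],"jaw":0.45},{"dp":[0,0,10],"rotation":[0,0,0],"jaw":0.45},{"dp":[0,0,6],"rotation":[0,0,0],"jaw":0.45},{"dp":[0,0,0],"rotation":[0,0,0],"jaw":0.45},{"dp":[0,0,0],"rotation":[0,0,0],"jaw":0.45},{"dp":[0,0,0],"rotation":[0,0,0],"jaw":0.45}]'
python3 -c "
from h import *
to(.5812,.1977,.054,-.224)"
```

```text
time: 26.87
eef_pos: [0.5794, 0.1959, 0.0947]
tool_rot: [3.139, 0.011, -0.224]
force: [0.4, 0.3, -0.1]
gripper_width: 0.0383
t26.87 pos [0.5794 0.1959 0.0947] rpy [ 3.139  0.011 -0.224] w0.0383 F [ 0.4  0.3 -0.1] q [0.14 0.5  1.56 0.   1.09 1.94]
dp now [ 1.8 -2.3 40.7] dp at goal yaw [ 1.4 -2.2 40.7] rot deg [ 0.1  0.6 -0. ]
```

```bash
python3 -m creep '[{"dp":[0.5,-0.5,5],"rotation":[0,0.3,0],"jaw":0.45},{"dp":[0.5,-0.5,8],"rotation":[0,0.3,0],"jaw":0.45},{"dp":[0,0,8],"rotation":[0,0,0],"jaw":0.45},{"dp":[0,0,8],"rotation":[0,0,0],"jaw":0.45},{"dp":[0,0,6],"rotation":[0,0,0],"jaw":0.45},{"dp":[0,0,3],"rotation":[0,0,0],"jaw":0.45},{"dp":[0,0,0],"rotation":[0,0,0],"jaw":0.45},{"dp":[0,0,0],"rotation":[0,0,0],"jaw":0.45},{"dp":[0,0,0],"rotation":[0,0,0],"jaw":0.45},{"dp":[0,0,0],"rotation":[0,0,0],"jaw":0.45}]'
python3 -c "
from h import *
to(.5812,.1977,.054,-.224)"
python3 -m creep '[{"dp":[0,0,0],"rotation":[0,0,0],"jaw":0.3},{"dp":[0,0,0],"rotation":[0,0,0],"jaw":0},{"dp":[0,0,0],"rotation":[0,0,0],"jaw":0},{"dp":[0,0,0],"rotation":[0,0,0],"jaw":0},{"dp":[0,0,0],"rotation":[0,0,0],"jaw":0},{"dp":[0,0,0],"rotation":[0,0,0],"jaw":0},{"dp":[0,0,0],"rotation":[0,0,0],"jaw":0},{"dp":[0,0,0],"rotation":[0,0,0],"jaw":0},{"dp":[0,0,0],"rotation":[0,0,0],"jaw":0},{"dp":[0,0,0],"rotation":[0,0,0],"jaw":0}]' 50
python3 -c "
from h import *
to(.5812,.1977,.054,-.224)"
```

```text
time: 27.7
eef_pos: [0.5815, 0.1966, 0.0536]
tool_rot: [3.14, -0.003, -0.224]
force: [-0.5, 0.2, 0.8]
gripper_width: 0.0384
t27.70 pos [0.5815 0.1966 0.0536] rpy [ 3.14e+00 -3.00e-03 -2.24e-01] w0.0384 F [-0.5  0.2  0.8] q [ 0.15  0.55  1.6  -0.    0.99  1.94]
dp now [-0.6 -1.  -0.4] dp at goal yaw [-0.6 -1.  -0.4] rot deg [ 0.1 -0.1 -0. ]
time: 28.53
eef_pos: [0.582, 0.1964, 0.0544]
tool_rot: [3.14, -0.004, -0.222]
force: [1.2, -1.1, -0.0]
gripper_width: 0.0094
t28.53 pos [0.582  0.1964 0.0544] rpy [ 3.14  -0.004 -0.222] w0.0094 F [ 1.2 -1.1 -0. ] q [ 0.15  0.55  1.6  -0.    0.99  1.94]
dp now [-1.1 -1.1  0.4] dp at goal yaw [-1.1 -1.1  0.4] rot deg [ 0.1 -0.2  0.1]
```

```bash
python3 -m creep '[{"dp":[0,-3,0],"rotation":[0,0,0],"jaw":0},{"dp":[0,-4,0],"rotation":[0,0,0],"jaw":0},{"dp":[0,-4,0],"rotation":[0,0,0],"jaw":0},{"dp":[0,-4,0],"rotation":[0,0,0],"jaw":0},{"dp":[0,-4,0],"rotation":[0,0,0],"jaw":0},{"dp":[0,-3,0],"rotation":[0,0,0],"jaw":0},{"dp":[0,0,0],"rotation":[0,0,0],"jaw":0},{"dp":[0,0,0],"rotation":[0,0,0],"jaw":0},{"dp":[0,0,0],"rotation":[0,0,0],"jaw":0},{"dp":[0,0,0],"rotation":[0,0,0],"jaw":0}]'
python3 -c "
from h import *
u=np.array([np.cos(1.347),np.sin(1.347)]);g=np.array([.582,.1964])+.0315*u
to(*g,.0544,-.224)"
```

```text
time: 29.37
eef_pos: [0.585, 0.21, 0.0545]
tool_rot: [3.124, 0.0, -0.224]
force: [-1.4, -4.4, -1.0]
gripper_width: 0.0095
t29.37 pos [0.585  0.21   0.0545] rpy [ 3.124  0.    -0.224] w0.0095 F [-1.4 -4.4 -1. ] q [ 0.17  0.57  1.57 -0.02  1.02  1.98]
dp now [  0.1 -17.6  -0.2] dp at goal yaw [  0.1 -17.6   0.1] rot deg [1. 0. 0.]
```

```bash
python3 -m creep '[{"dp":[0,-4,0],"rotation":[0,0,0],"jaw":0},{"dp":[0,-4,0],"rotation":[0,0,0],"jaw":0},{"dp":[0,-4,0],"rotation":[0,0,0],"jaw":0},{"dp":[0,-4,0],"rotation":[0,0,0],"jaw":0},{"dp":[0,-2,0],"rotation":[0.2,0,0],"jaw":0},{"dp":[0,-1,0],"rotation":[0.2,0,0],"jaw":0},{"dp":[0,-1,0],"rotation":[0.2,0,0],"jaw":0},{"dp":[0,-0.5,0],"rotation":[0.2,0,0],"jaw":0},{"dp":[0,-0.5,0],"rotation":[0,0,0],"jaw":0},{"dp":[0,-0.5,0],"rotation":[0,0,0],"jaw":0}]'
python3 -c "
from h import *
u=np.array([np.cos(1.347),np.sin(1.347)]);g=np.array([.582,.1964])+.0315*u
to(*g,.0544,-.224)"
```

```text
time: 30.2
eef_pos: [0.5877, 0.2228, 0.0545]
tool_rot: [3.122, 0.004, -0.225]
force: [-2.0, -6.1, -0.1]
gripper_width: 0.0096
t30.20 pos [0.5877 0.2228 0.0545] rpy [ 3.122  0.004 -0.225] w0.0096 F [-2.  -6.1 -0.1] q [ 0.19  0.58  1.54 -0.02  1.03  2.  ]
dp now [ 0.3 -4.5  0. ] dp at goal yaw [ 0.3 -4.5  0.1] rot deg [ 1.1  0.2 -0.1]
```

```bash
python3 -m creep '[{"dp":[0,-2.5,0],"rotation":[0,0,0],"jaw":0},{"dp":[0,-2.5,0],"rotation":[0,0,0],"jaw":0},{"dp":[0,-1.5,0],"rotation":[0,0,0],"jaw":0},{"dp":[0,-1,0],"rotation":[0,0,0],"jaw":0},{"dp":[0,-0.8,0],"rotation":[0,0,0],"jaw":0},{"dp":[0,-0.8,0],"rotation":[0,0,0],"jaw":0},{"dp":[0,-0.8,0],"rotation":[0,0,0],"jaw":0},{"dp":[0,-0.8,0],"rotation":[0,0,0],"jaw":0},{"dp":[0,-0.8,0],"rotation":[0,0,0],"jaw":0},{"dp":[0,-0.8,0],"rotation":[0,0,0],"jaw":0}]'
python3 -c "
from h import *
u=np.array([np.cos(1.347),np.sin(1.347)]);g=np.array([.582,.1964])+.0315*u
to(*g,.0544,-.224)"
```

```text
time: 31.03
eef_pos: [0.5885, 0.2264, 0.0546]
tool_rot: [3.108, 0.006, -0.228]
force: [-3.8, -8.4, 1.4]
gripper_width: 0.0097
t31.03 pos [0.5885 0.2264 0.0546] rpy [ 3.108  0.006 -0.228] w0.0097 F [-3.8 -8.4  1.4] q [ 0.21  0.59  1.53 -0.03  1.05  2.02]
dp now [ 0.3 -0.8  0.1] dp at goal yaw [ 0.3 -0.8  0.2] rot deg [ 1.9  0.4 -0.2]
```

```bash
python3 -m creep '[{"dp":[0,0.5,0],"rotation":[0,0,0],"jaw":0},{"dp":[0,1,0],"rotation":[0,0,0],"jaw":0},{"dp":[0,1,0],"rotation":[0,0,0],"jaw":0},{"dp":[0,1,0],"rotation":[0,0,0],"jaw":0},{"dp":[0,1,0],"rotation":[0,0,0],"jaw":0},{"dp":[0,0.5,0],"rotation":[0,0,0],"jaw":0},{"dp":[0,0,0],"rotation":[0,0,0],"jaw":0},{"dp":[0,0,0],"rotation":[0,0,0],"jaw":0},{"dp":[0,0,0],"rotation":[0,0,0],"jaw":0},{"dp":[0,0,0],"rotation":[0,0,0],"jaw":0}]'
python3 -c "
from h import *
u=np.array([np.cos(1.347),np.sin(1.347)]);g=np.array([.582,.1964])+.025*u
to(*g,.0544,-.224)"
```

```text
time: 31.87
eef_pos: [0.5873, 0.2207, 0.0546]
tool_rot: [3.108, 0.006, -0.23]
force: [-2.6, -4.0, -0.0]
gripper_width: 0.0096
t31.87 pos [0.5873 0.2207 0.0546] rpy [ 3.108  0.006 -0.23 ] w0.0096 F [-2.6 -4.  -0. ] q [ 0.2   0.58  1.54 -0.03  1.04  2.01]
dp now [ 0.2 -0.2  0.2] dp at goal yaw [ 0.2 -0.2  0.2] rot deg [ 1.9  0.4 -0.3]
```

Force fell to under 5 N where the free spring would give about 8 N, so the sear is taking the load. Release and rise.

```bash
python3 -m creep '[{"dp":[0,0,0],"rotation":[0,0,0],"jaw":0.45},{"dp":[0,0,0],"rotation":[0,0,0],"jaw":0.45},{"dp":[0,0,0],"rotation":[0,0,0],"jaw":0.45},{"dp":[0,0,0],"rotation":[0,0,0],"jaw":0.45},{"dp":[0,0,0],"rotation":[0,0,0],"jaw":0.45},{"dp":[0,0,-12],"rotation":[0.5,0,0],"jaw":0.45},{"dp":[0,0,-18],"rotation":[0.5,0,0],"jaw":0.45},{"dp":[0,0,-18],"rotation":[0.4,0,0],"jaw":0.45},{"dp":[0,0,-18],"rotation":[0.4,0,0],"jaw":0.45},{"dp":[0,0,-10],"rotation":[0,0,0],"jaw":0.45}]'
python3 -m creep '[{"dp":[0,0,0],"rotation":[0,0,0],"jaw":0.2},{"dp":[0,0,0],"rotation":[0,0,0],"jaw":0},{"dp":[0,0,0],"rotation":[0,0,0],"jaw":0},{"dp":[0,0,0],"rotation":[0,0,0],"jaw":0},{"dp":[0,0,0],"rotation":[0,0,0],"jaw":0},{"dp":[0,0,0],"rotation":[0,0,0],"jaw":0},{"dp":[0,0,0],"rotation":[0,0,0],"jaw":0},{"dp":[0,0,0],"rotation":[0,0,0],"jaw":0},{"dp":[0,0,0],"rotation":[0,0,0],"jaw":0},{"dp":[0,0,0],"rotation":[0,0,0],"jaw":0}]'
python3 - <<'E'
from h import *
u=np.array([np.cos(1.347),np.sin(1.347)]);h=np.array([.5257,-.0461])
p=h+.145*u; print(p); to(*p,.085,-.224)
c=get_calibration("wrist");im=get_image("wrist"); cv2.imwrite("pics/w3.png",im[:,:,::-1])
for d in(.25,.275): print(proj(c,[*(h+d*u),.075]))
print(proj(c,[*(h+.146*u),.054]))
E
```

```text
time: 32.7
eef_pos: [0.5864, 0.2236, 0.1334]
tool_rot: [3.14, 0.011, -0.227]
force: [0.3, 0.5, 1.1]
gripper_width: 0.0386
time: 33.53
eef_pos: [0.5857, 0.2236, 0.1326]
tool_rot: [3.14, 0.013, -0.227]
force: [-0.3, -0.2, 0.1]
gripper_width: 0.0
[0.55788027 0.09528398]
t33.53 pos [0.5857 0.2236 0.1326] rpy [ 3.14   0.013 -0.227] w0.0000 F [-0.3 -0.2  0.1] q [0.19 0.49 1.48 0.   1.19 1.98]
dp now [  2.4 131.2  47.9] dp at goal yaw [  1.4 131.3  47.6] rot deg [ 0.1  0.7 -0.2]
[[357.78544469 215.4814392 ]]
[[322.50501515 215.63711652]]
[[487.6709781  204.91422315]]
```

View pics/w3.png

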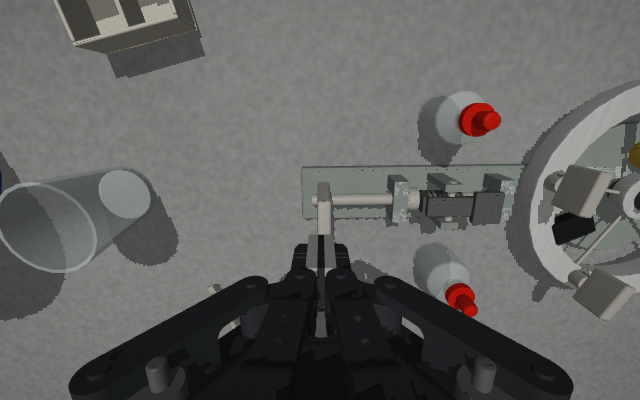

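The grip plate sits at (323,214), right where a 25 mm draw predicts (322,216), so the striker is cocked with the hand off it. The pad is at (488,207) as predicted. Move over the pad with jaws shut.

```bash
python3 -m creep '[{"dp":[0,8,0],"rotation":[0,0.2,0],"jaw":0},{"dp":[0,16,0],"rotation":[0,0.2,0],"jaw":0},{"dp":[0,20,0],"rotation":[0,0.2,0],"jaw":0},{"dp":[0,20,0],"rotation":[0,0,0],"jaw":0},{"dp":[0,20,0],"rotation":[0,0,0],"jaw":0},{"dp":[0,18,0],"rotation":[0,0,0],"jaw":0},{"dp":[1,10,0],"rotation":[0,0,0],"jaw":0},{"dp":[0,4,0],"rotation":[0,0,0],"jaw":0},{"dp":[0,0,0],"rotation":[0,0,0],"jaw":0},{"dp":[0,0,0],"rotation":[0,0,0],"jaw":0}]'
python3 -c "
from h import *
to(.5579,.0953,.085,-.224)"
```

```text
time: 34.42
eef_pos: [0.5588, 0.1036, 0.1333]
tool_rot: [3.139, -0.001, -0.226]
force: [-0.1, 0.5, 0.1]
gripper_width: 0.0001
t34.42 pos [0.5588 0.1036 0.1333] rpy [ 3.139e+00 -1.000e-03 -2.260e-01] w0.0001 F [-0.1  0.5  0.1] q [-0.01  0.39  1.64 -0.    1.11  1.79]
dp now [ 0.9  8.1 48.3] dp at goal yaw [ 1.   8.2 48.3] rot deg [ 0.1 -0.1 -0.1]
```

```bash
python3 -m creep '[{"dp":[0.5,3,2],"rotation":[0,0,0],"jaw":0},{"dp":[0.5,3,5],"rotation":[0,0,0],"jaw":0},{"dp":[0,2,8],"rotation":[0,0,0],"jaw":0},{"dp":[0,0,9],"rotation":[0,0,0],"jaw":0},{"dp":[0,0,9],"rotation":[0,0,0],"jaw":0},{"dp":[0,0,8],"rotation":[0,0,0],"jaw":0},{"dp":[0,0,4],"rotation":[0,0,0],"jaw":0},{"dp":[0,0,0],"rotation":[0,0,0],"jaw":0},{"dp":[0,0,0],"rotation":[0,0,0],"jaw":0},{"dp":[0,0,0],"rotation":[0,0,0],"jaw":0}]'
python3 -c "
from h import *
to(.5579,.0953,.060,-.224)"
```

```text
time: 35.25
eef_pos: [0.5572, 0.0983, 0.081]
tool_rot: [3.14, 0.002, -0.221]
force: [-1.0, -1.3, 0.9]
gripper_width: -0.0004
t35.25 pos [0.5572 0.0983 0.081 ] rpy [ 3.14e+00  2.00e-03 -2.21e-01] w-0.0004 F [-1.  -1.3  0.9] q [-0.02  0.45  1.7  -0.    1.    1.77]
dp now [ 1.4  2.7 21. ] dp at goal yaw [ 1.3  2.8 21. ] rot deg [0.1 0.1 0.2]
```

```bash
python3 -m creep '[{"dp":[0.5,1.5,3],"rotation":[0,0,0],"jaw":0},{"dp":[0.5,1,4],"rotation":[0,0,0],"jaw":0},{"dp":[0,0,4],"rotation":[0,0,0],"jaw":0},{"dp":[0,0,3],"rotation":[0,0,0],"jaw":0},{"dp":[0,0,2],"rotation":[0,0,0],"jaw":0},{"dp":[0,0,2],"rotation":[0,0,0],"jaw":0},{"dp":[0,0,1],"rotation":[0,0,0],"jaw":0},{"dp":[0,0,1],"rotation":[0,0,0],"jaw":0},{"dp":[0,0,0.5],"rotation":[0,0,0],"jaw":0},{"dp":[0,0,0.5],"rotation":[0,0,0],"jaw":0}]'
python3 -c "
from h import *
to(.5579,.0953,.060,-.224)"
```

```text
time: 36.08
eef_pos: [0.559, 0.0943, 0.0656]
tool_rot: [3.139, -0.004, -0.221]
force: [-2.7, -0.4, 3.6]
gripper_width: 0.0002
t36.08 pos [0.559  0.0943 0.0656] rpy [ 3.139 -0.004 -0.221] w0.0002 F [-2.7 -0.4  3.6] q [-0.03  0.47  1.71 -0.    0.96  1.77]
dp now [-1.3 -0.7  5.6] dp at goal yaw [-1.3 -0.7  5.6] rot deg [ 0.1 -0.2  0.2]
```

```bash
python3 -m creep '[{"dp":[0,0,2.5],"rotation":[0,0,0],"jaw":0},{"dp":[0,0,2.5],"rotation":[0,0,0],"jaw":0},{"dp":[0,0,2.5],"rotation":[0,0,0],"jaw":0},{"dp":[0,0,2],"rotation":[0,0,0],"jaw":0},{"dp":[0,0,2],"rotation":[0,0,0],"jaw":0},{"dp":[0,0,2],"rotation":[0,0,0],"jaw":0},{"dp":[0,0,2],"rotation":[0,0,0],"jaw":0},{"dp":[0,0,2],"rotation":[0,0,0],"jaw":0},{"dp":[0,0,1.5],"rotation":[0,0,0],"jaw":0},{"dp":[0,0,1.5],"rotation":[0,0,0],"jaw":0}]'
python3 -c "
from h import *
to(.5579,.0953,.060,-.224)"
```

```text
time: 36.92
eef_pos: [0.5593, 0.0934, 0.058]
tool_rot: [3.138, -0.009, -0.219]
force: [-4.5, -0.8, 13.1]
gripper_width: 0.0004
t36.92 pos [0.5593 0.0934 0.058 ] rpy [ 3.138 -0.009 -0.219] w0.0004 F [-4.5 -0.8 13.1] q [-0.03  0.47  1.72 -0.01  0.93  1.77]
dp now [-1.8 -1.5 -2. ] dp at goal yaw [-1.8 -1.5 -2. ] rot deg [ 0.2 -0.5  0.3]
```

```bash
python3 -m creep '[{"dp":[0,0,0],"rotation":[0,0,0],"jaw":0},{"dp":[0,0,-4],"rotation":[0,0,0],"jaw":0},{"dp":[0,0,-10],"rotation":[0,0,0],"jaw":0},{"dp":[0,0,-20],"rotation":[0,0,0],"jaw":0},{"dp":[0,0,-25],"rotation":[0,0,0],"jaw":0},{"dp":[0,0,-25],"rotation":[0,0,0],"jaw":0},{"dp":[0,0,-25],"rotation":[0,0,0],"jaw":0},{"dp":[0,0,-25],"rotation":[0,0,0],"jaw":0},{"dp":[0,0,-10],"rotation":[0,0,0],"jaw":0},{"dp":[0,0,0],"rotation":[0,0,0],"jaw":0}]'
python3 - <<'E'
from h import *
to(.5579,.0953,.2,-.224)
u=np.array([np.cos(1.347),np.sin(1.347)]);h=np.array([.5257,-.0461])
c=get_calibration("wrist");im=get_image("wrist"); cv2.imwrite("pics/w4.png",im[:,:,::-1])
for d in(.25,.275): print(proj(c,[*(h+d*u),.075]))
E
```

```text
time: 37.75
eef_pos: [0.5574, 0.0946, 0.2095]
tool_rot: [3.138, -0.006, -0.219]
force: [0.7, -0.4, -0.6]
gripper_width: -0.0001
t37.75 pos [0.5574 0.0946 0.2095] rpy [ 3.138 -0.006 -0.219] w-0.0001 F [ 0.7 -0.4 -0.6] q [-0.03  0.31  1.56 -0.    1.27  1.76]
dp now [ 0.3 -0.8  9.5] dp at goal yaw [ 0.3 -0.8  9.5] rot deg [ 0.2 -0.4  0.3]
[[211.42942144 189.40930034]]
[[185.62955145 189.33446076]]
```

View pics/w4.png

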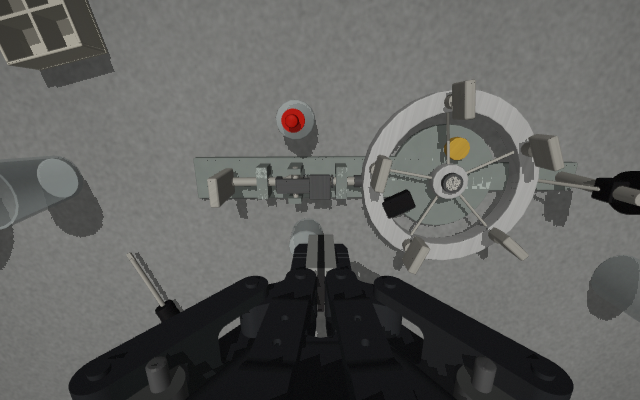

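The picture shows the grip at (213,189), matching home (211,189). Nut 1 (381,174) and nut 3 (543,152) lie across their spokes, while nut 2 (463,100), nut 4 (508,243) and nut 5 (417,252) point at the hub. Dropper a stands upright, the brass weight is in place, and the arm is clear. Handing in.

```bash
python3 -c "
from station import *
print(sign_off())"
```

```text
the job is handed in; nothing more can be done
None
```

The job is handed in after about 38 s of robot time; the sign-off gives no verdict.

- **Nuts:** I turned nuts 1, 2 and 3 clockwise by about 92°, 180° and 91°, judged by the tool's rotation while gripping each bar. The last wrist picture shows nuts 1 and 3 lying across their spokes and nuts 2, 4 and 5 pointing at the hub.
- **Tester:** I drew the striker back about 31 mm and let go. A picture with the hand clear showed it held at about 25 mm. I then pressed the pad down to about 13 N. The last picture shows the grip back home, within about 2 mm.
- **Bystanders:** Dropper a was upright, the beaker was standing and the brass weight was in place in the last picture. Dropper b and the screwdriver were only partly visible, and the two reagent bottles were not checked at the end. No contact or unexpected force was seen with any of them.
- **Sear:** I judged the sear's return to rest only by eye, from above.

No check failed. The striker took three pulls because the arm gave under the spring.

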